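# Seat the proud LED module and start the lamp test

### The arm

A 7-joint arm with a two-finger parallel gripper is mounted at the origin on the work surface. World frame = base frame: x ahead of the robot, y to its left, z up, the work surface at z = 0. Lengths are in m, angles in rad, forces in N, time in s.
With the tool pointing down it reaches from about 0.35 to 0.9 m from the base axis. Payload 7.2 kg.
Tool frame: the origin (TCP) lies between the finger pads; the fingertips stand 8 mm ahead of it and the grasp point (between the pads) lies 11 mm behind it; z points along the fingers, y is the line along which they close (so a half turn about z gives the same grasp; the last joint's range is limited). The gripper opens to 88 mm and grips with 3 to 60 N. Pads are 20 mm wide; open, the fingers measure 115 mm over their backs; the gripper's body (75 mm by 178 mm) begins 61 mm behind the grasp point.
Start: joints at [1.163, 0.411, -0.013, 1.596, 0.006, 1.134, -0.082], TCP at [0.208, -0.589, 0.195] pointing down, gripper open.
Joint ranges: [-2.95, 2.95], [-0.29, 1.99], [-1.47, 1.44], [0.14, 2.54], [-1.03, 4.17], [0.13, 1.85], [-2.86, 2.86]. Speed limits (rad/s): [2.39, 2.39, 3.01, 3.01, 3.14, 3.14, 3.14].

### API

Orientations are given as a unit quaternion [x, y, z, w].
In Python, from plant import bot, viewer gives the robot as it stands.
- The arm moves only by the shell command python3 -m pendant 'ROWS' [FORCE]. ROWS is JSON, one flat list of numbers, 7 for each row, row after row: the finger opening in mm, from 0 to 87.8, then the shift along the tool's x, y, z in mm, then the turn, a rotation vector about the tool's x, y, z in degrees. A call has 1 to 12 rows; each row is the pose to reach, as a shift and turn from the pose commanded when the call began, along the tool's axes at that moment; what a row does not reach only later rows make up. A row lasts 1/10 s, in which the tool goes at most 50 mm and 8.59 degrees, less where a joint would pass 70% of its speed; a pose out of reach is approached as far as the arm can. A call with a gripper value outside its range is refused whole. The fingers move at their own pace and stop on an object; FORCE is the grip in N (left out, the last holds). Time passes only in rows, so rows that repeat a pose let the fingers close. It gives the time, the measured TCP pose, the force, the opening and the grip force at its end, in the units of the state.
- bot.observe(): the state, without advancing time (a new reading comes with each control period).
- viewer.grab_frame(name): name is "scene" or "top" or "wrist"; returns the picture (400x640x3 uint8, red, green, blue); there is no depth.
- viewer.camera_params(name): a dict with "fovy" (degrees; the focal length in pixels is half the picture's height over the tangent of half this angle, whatever the lens; pixels are square), "cx", "cy" (the principal point, pixels), "R" (3x3) and "t" (3): a world point X has camera coordinates R X + t. Camera axes: x right, y down, z forward; pixel columns grow to the right and rows downward; lengths in m; the calibration is good to about 2 mm. A picture is of the moment at which its call begins: read the wrist's pose just before it. camera_params takes no time and is no camera call; for the wrist camera it gives the pose at the moment of the call.
- bot.finish_job(): hands the job in; it is judged then, once.
The state is a dict: "time_s": time; "joints": joint angles; "joint_velocities": joint speeds; "tau": joint torques, N m; "tool_pos": TCP position; "tcp_rot": TCP orientation; "ft_force": force on the tool from outside, world axes, zero at the start; "ft_torque": the same for the moment, N m; "width": finger opening in m; "grasp_force": force on a finger pad.
Only numpy, scipy, OpenCV 4.12 (cv2) and the standard library are available. Lean on these libraries where they do the work, as an engineer would, in place of code of your own. Each camera call takes 0.05 s, during which the arm holds its last target. There are 200 camera calls.

### The job

In the lamp head on the bench, gently push down with closed fingertips the one LED module that stands proud, until it is fully home and flush with the others. Then press the large mushroom-headed test button on the grey tester beside it, let it spring back, and withdraw. Do not grip or lift anything, do not touch the other modules, press no other button and leave the loose things on the bench where they are.

Things in the scene. Friction and masses are not known exactly. Their poses are not given: they have to be found in the camera images.
- lamp: Grey cast street-lamp head lying lens side up, fixed. Origin on the bench under the middle of its tray; x across, y along, z up. Tray 168 (x) x 336 (y) mm, rim 60 mm high, 8 mm wide. Four like LED modules stand in it at y = -120, -40, 40, 120 mm, 6 mm apart; which one is loose varies. A driver box (140 mm wide, 60 mm high) and a round spigot go on from the tray to y = +337 mm.
- loose_module (a joint): Travel of the one LED module that stands proud, in m: 0 is 16 mm proud of the rim, 0.016 is home (top flush with the rim and its neighbours, firm stop). Starts 13 to 16 mm proud. It slides straight down, wherever on its top it is pushed, against about 5 N of friction, and stays where it is left (it could also be pulled up).
- loose_module_top (a point): Middle of the flat top face of the proud module, a white plate with black rubber edge and sides, 148 (x) x 74 (y) mm, with 16 small grey lenses, 3 mm high, in four rows of four near its two short ends; the middle 60 mm between them is bare and is the place to push. x across the lamp, y along the row, z up.
- seated_1: One of the three seated LED modules: same white plate with black edge, 148 (x) x 74 (y) x 24 mm, already home, its flat top flush with the rim, 60 mm above the bench. Fixed; must not be touched. Origin: middle of its underside, 24 mm below its top; x across the lamp, y along the row, z up.
- seated_2: One of the three seated LED modules: same white plate with black edge, 148 (x) x 74 (y) x 24 mm, already home, its flat top flush with the rim, 60 mm above the bench. Fixed; must not be touched. Origin: middle of its underside, 24 mm below its top; x across the lamp, y along the row, z up.
- seated_3: One of the three seated LED modules: same white plate with black edge, 148 (x) x 74 (y) x 24 mm, already home, its flat top flush with the rim, 60 mm above the bench. Fixed; must not be touched. Origin: middle of its underside, 24 mm below its top; x across the lamp, y along the row, z up.
- tester: Bench tester, a grey metal box 120 (x) x 180 (y) mm, top 60 mm above the bench, does not move. Origin on the bench under its middle; z up. Three black push buttons stand on its top in a row along its y, 55 mm apart, 20 mm to the -x side of the middle; their order varies.
- test_button (a joint): Press of the test button in m: 0 is up, 0.005 fully down; springs back. Takes 1.8 N to start and 4.8 N fully down; 3 mm or more counts as pressed.
- test_button_top (a point): Middle of the top of the test button: the large mushroom-headed one, round, 40 mm across, top 16 mm above the tester's top. z up. Moves with the button.
- small_button (a joint): Press of the small round button in m (0 up, 0.005 down, springs back).
- small_button_top (a point): Middle of the top of the small round button, 16 mm across, 10 mm above the tester's top. Leave alone.
- square_button (a joint): Press of the square button in m (0 up, 0.005 down, springs back).
- square_button_top (a point): Middle of the top of the square button, 18 x 18 mm, 10 mm above the tester's top. Leave alone.
- screwdriver: Loose screwdriver lying on the bench on the robot's side of the lamp, roughly along the lamp. Origin: its underside. Bystander.
- tape_roll: Loose roll of tape lying flat on the robot's side of the tester, 80 mm across, 24 mm high. Origin: centre of its underside. Bystander.
- bottle: Loose closed white bottle standing on the far right (-y) side of the tester, 56 mm across, 130 mm high. Origin: centre of its underside. Bystander.
- screw_tray: Loose grey open tray, 80 x 120 x 30 mm, beyond the lamp. Origin: centre of its underside. Bystander.

How it is judged:
On the way, in this order (a step that is already met when the one before it is completed fails the run):
1. the loose module is home and the fingers are off it and everything else (value of joint loose_module above 0.0145 m and contact force between the fingers and anything else below 0.2 N), for 0.1 s.
2. the test button is pressed by at least 3 mm (value of joint loose_module above 0.0145 m and value of joint test_button above 0.003 m), for 0.02 s.
3. the test button is up again (value of joint test_button below 0.001 m), for 0.1 s.
At the end, for the whole second after the job is handed in: The once-proud module is within 1.5 mm of flush, all three buttons are up (within 1 mm), and the screwdriver, tape roll, bottle and tray lie still within 15 mm of where they were (value of joint loose_module above 0.0145 m and value of joint each of test_button, small_button, square_button below 0.001 m and distance of each of screwdriver, tape_roll, bottle, screw_tray from where it was at the start of the episode below 0.015 m and linear speed of each of screwdriver, tape_roll, bottle, screw_tray below 0.02 m/s); the robot touches nothing.
It fails at once if the test button is pressed before the loose module is home (value of joint test_button above 0.0015 m and not (value of joint loose_module above 0.0145 m)).
It fails at once if the loose module is pulled up or lifted (value of joint loose_module below -0.003 m).
It fails at once if a seated module is touched (over 1 N), or the small or the square button is pressed (more than 1.5 mm) (value of joint any of small_button, square_button above 0.0015 m or contact force between anything else and seated_1 above 1 N or contact force between anything else and seated_2 above 1 N or contact force between anything else and seated_3 above 1 N).
It fails at once if the fingers press on anything with more than 40 N (contact force between the fingers and anything else above 40 N).
It fails at once if a bystander (screwdriver, tape roll, bottle, screw tray) is moved more than 15 mm (distance of any of screwdriver, tape_roll, bottle, screw_tray from where it was at the start of the episode above 0.015 m).
It also fails if it takes over 45 s, if anything falls off the work surface, if the arm or the gripper's body presses on something with over 40 N, if the wrist force passes 120 N, or if a joint passes its speed limit or range.

## Working session

There is one attempt and no reset: what is moved stays moved. The work goes in short steps, Python scripts to look and compute and a shell command to move; the robot and the scene stay as the last step left them, time stands still between calls to the robot, and variables do not carry over. Pictures are saved under pics/ and viewed, at most 12 in all, crops included, and the job is handed in when it is done.

```bash
mkdir -p pics; python3 - <<'E'
from plant import bot, viewer
import cv2
s=bot.observe();print(s['time_s'],s['tool_pos'],s['tcp_rot'])
for n in("scene","top"):
    cv2.imwrite(f"pics/{n}0.png",viewer.grab_frame(n)[:,:,::-1]);p=viewer.camera_params(n);print(n,p)
E
```

```text
0.0 [ 0.20806001 -0.58874263  0.19432281] [ 9.85599595e-01  1.69093981e-01 -1.97112463e-04 -7.90437078e-04]
scene {'fovy': 51.18306857159213, 'cx': 321.1791223147229, 'cy': 201.2282782575748, 'R': array([[-0.24569159,  0.9693336 , -0.00529398],
       [ 0.81821191,  0.20445298, -0.53733439],
       [-0.51977391, -0.13635013, -0.84335267]]), 't': array([ 0.2515682, -0.3908564,  1.5873765])}
top {'fovy': 44.4379403241732, 'cx': 321.3115055178477, 'cy': 190.01438895583286, 'R': array([[-0.02124866, -0.99940667, -0.0271074 ],
       [-0.98242598,  0.02590132, -0.18484676],
       [ 0.1854392 ,  0.02270327, -0.98239344]]), 't': array([-0.08784513,  0.5839821 ,  1.12914845])}
```

View pics/top0.png

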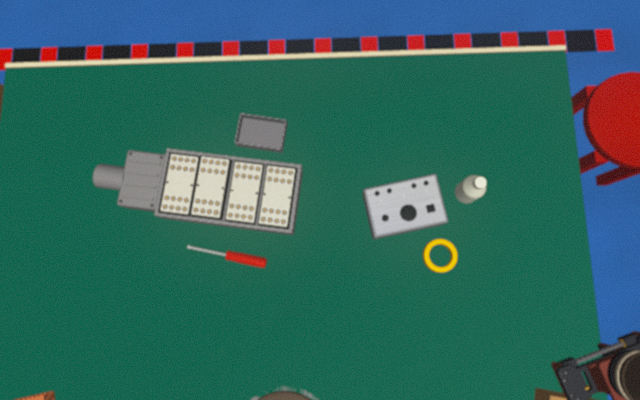

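View pics/scene0.png

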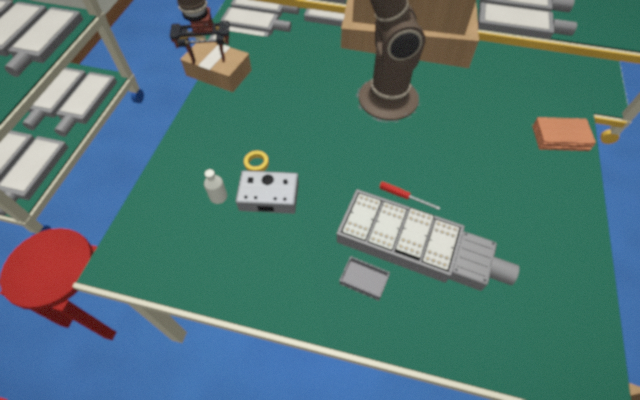

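The top view shows the lamp, with the spigot at (108,177) and the tray at (157–300, 150–232). The tester is at (405,206) with its mushroom button at (408,213). The scene view suggests the third module, with a dark edge near (407,254). I'll enlarge both to check.

```bash
python3 - <<'E'
import cv2,numpy as np
a=cv2.imread("pics/top0.png")[140:245,150:310];b=cv2.imread("pics/scene0.png")[180:285,330:490]
c=cv2.imread("pics/top0.png")[165:245,355:455]
a=cv2.resize(a,(480,315),interpolation=2);b=cv2.resize(b,(480,315)[:2],interpolation=2)
a=cv2.resize(a,(400,262));c=cv2.resize(c,(400,320),interpolation=2);b=cv2.resize(cv2.imread("pics/scene0.png")[180:290,330:530],(800,440),interpolation=2)
b=cv2.resize(b,(509,280));
out=np.zeros((600,800,3),np.uint8);out[:262,:400]=a;out[:320,400:]=c;out[320:,:509]=b;cv2.imwrite("pics/c.png",out)
E
```

```text
(no output)
```

View pics/c.png

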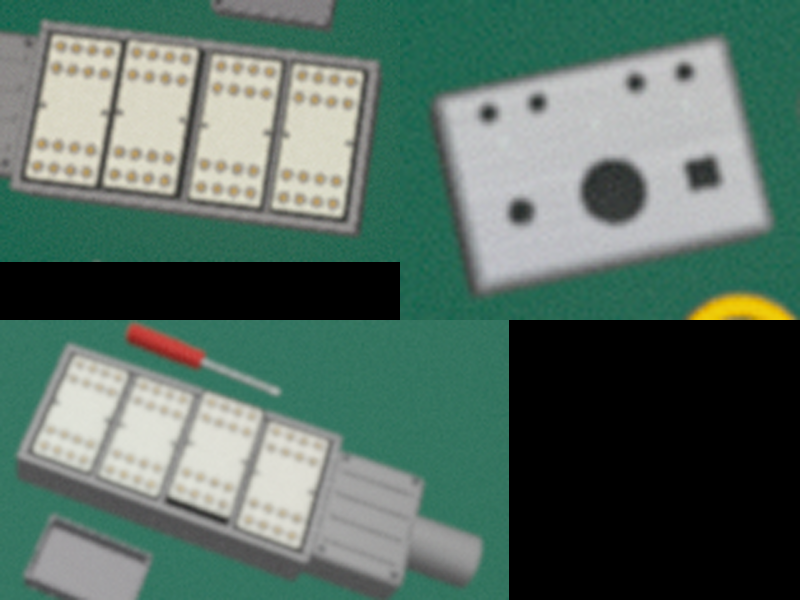

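The enlarged view shows the third module (y=+40, second from the left in the top view) raised, with a wide black side visible in the scene view. The mushroom button is the middle one, at top pixel (408,213).

```bash
cat > h.py <<'E'
import numpy as np
from scipy.spatial.transform import Rotation as Ro
from plant import bot, viewer
def bp(p,uv,z):
    f=200/np.tan(np.radians(p['fovy']/2))
    d=p['R'].T@np.array([(uv[0]-p['cx'])/f,(uv[1]-p['cy'])/f,1]);c=-p['R'].T@p['t']
    return c+d*(z-c[2])/d[2]
def delta(target):
    s=bot.observe();R=Ro.from_quat(s['tcp_rot']);return R.inv().apply(np.array(target)-s['tool_pos'])*1000
E
python3 - <<'E'
from h import *
p=viewer.camera_params("top");q=viewer.camera_params("scene")
L=[(168,148.8),(301.2,164.8),(292.8,233.2),(154.8,214.8)]
P=np.array([bp(p,u,.06) for u in L]);print(P.round(3),[np.linalg.norm(P[i]-P[i-1]).round(3) for i in range(4)])
c=P.mean(0);ay=P[0]+P[3]-P[1]-P[2];ay/=np.linalg.norm(ay);print("c",c,"y",ay,"yaw",np.degrees(np.arctan2(-ay[0],ay[1])),"mod",c+.04*ay)
T=np.array([bp(p,u,.06) for u in [(363.75,189.5),(436.25,174.5),(448,222),(375,238.25)]]);print(T.mean(0),[np.linalg.norm(T[i]-T[i-1]).round(3) for i in range(4)])
for u,z in[((408.25,212.75),.076),((430.75,208),.07),((385.25,217.75),.07)]:print(bp(p,u,z))
print("mod corners", [bp(p,(150+x/2.5,140+y/2.5),.075).round(3) for x,y in[(129,42),(203,50),(180,195),(104,186)]])
# scene cam check: module centre and mushroom
print(bp(q,(330+218*800/509/4,180+(456-320)*440/280/4),.075),bp(q,(267,180),.076))
R=Ro.from_quat(bot.observe()['tcp_rot']).as_matrix();print(R.round(3))
E
```

```text
[[ 0.694  0.273  0.06 ]
 [ 0.644 -0.054  0.06 ]
 [ 0.478 -0.032  0.06 ]
 [ 0.53   0.299  0.06 ]] [np.float64(0.165), np.float64(0.331), np.float64(0.167), np.float64(0.335)]
c [0.58659148 0.12146078 0.06      ] y [0.15258337 0.9882906  0.        ] yaw -8.776666622102145 mod [0.59269481 0.16099241 0.06      ]
[ 0.53695854 -0.30156736  0.06      ] [np.float64(0.119), np.float64(0.178), np.float64(0.117), np.float64(0.176)]
[ 0.51805442 -0.30416299  0.076     ]
[ 0.52880042 -0.35830402  0.07      ]
[ 0.50839758 -0.25073477  0.07      ]
mod corners [array([0.667, 0.185, 0.075]), array([0.657, 0.113, 0.075]), array([0.517, 0.133, 0.075]), array([0.527, 0.206, 0.075])]
[0.59667874 0.1700589  0.075     ] [ 0.52219818 -0.29978129  0.076     ]
[[ 0.943  0.333 -0.001]
 [ 0.333 -0.943  0.001]
 [-0.    -0.001 -1.   ]]
```

Sizes agree with the given ones (165×333 mm for the tray, buttons 55 mm apart). The module centre is about (0.593, 0.160) and the test button about (0.518, −0.304). I'll close the fingers and travel at this height.

```bash
python3 -m pendant '[0,306,-289,0,0,0,0, 0,306,-289,0,0,0,0, 0,306,-289,0,0,0,0, 0,306,-289,0,0,0,0, 0,306,-289,0,0,0,0, 0,306,-289,0,0,0,0, 0,306,-289,0,0,0,0, 0,306,-289,0,0,0,0, 0,306,-289,0,0,0,0, 0,306,-289,0,0,0,0, 0,306,-289,0,0,0,0, 0,306,-289,0,0,0,0]' 10; python3 -c "
from h import *;print(delta([.5925,.1605,.15]),bot.observe()['joints'])"
```

```text
time_s: 1.3
tool_pos: [0.3997, -0.2161, 0.1949]
tcp_rot: [0.986, 0.168, -0.0, 0.0]
ft_force: [-1.1, -0.3, -0.6]
width: 0.001
grasp_force: 0.0
[ 306.7778331  -291.47940119   44.72112573] [ 0.63736906  0.13514811 -0.27256161  1.97549939  0.04266439  1.0368213
 -0.88766154]
```

```bash
python3 -m pendant '[0,307,-291,20,0,0,0, 0,307,-291,20,0,0,0, 0,307,-291,20,0,0,0, 0,307,-291,20,0,0,0, 0,307,-291,20,0,0,0, 0,307,-291,20,0,0,0, 0,307,-291,20,0,0,0, 0,307,-291,20,0,0,0, 0,307,-291,20,0,0,0, 0,307,-291,20,0,0,0, 0,307,-291,20,0,0,0, 0,307,-291,20,0,0,0]' ; python3 - <<'E'
from h import *
import cv2
print(delta([.5925,.1605,.1]),bot.observe()['joints'])
p=viewer.camera_params("wrist");print(p)
im=viewer.grab_frame("wrist")[:,:,::-1].copy()
f=200/np.tan(np.radians(p['fovy']/2))
for X in([.5925,.1605,.075],):
    c=p['R']@np.array(X)+p['t'];u=(p['cx']+f*c[0]/c[2],p['cy']+f*c[1]/c[2]);print(u);cv2.drawMarker(im,tuple(int(v) for v in u),(255,0,255))
cv2.imwrite("pics/w1.png",im)
E
```

```text
time_s: 2.5
tool_pos: [0.593, 0.1591, 0.1749]
tcp_rot: [0.986, 0.168, -0.0, 0.001]
ft_force: [-0.5, -1.3, -0.7]
width: 0.0005
grasp_force: 0.0
[ 0.08310362 -1.60072656 74.90655482] [-0.00629147  0.45317432 -0.46398295  1.62398017  0.22095398  1.11772914
 -1.76135862]
{'fovy': 69.65533095733882, 'cx': 319.872546794108, 'cy': 196.71037884945915, 'R': array([[ 0.33133541, -0.94351174,  0.00156443],
       [-0.90347717, -0.31679762,  0.28873564],
       [-0.27192986, -0.09708177, -0.95740758]]), 't': array([-0.04676655,  0.55740302,  0.54881821])}
(np.float64(318.18150029773335), np.float64(189.91596517630563))
```

View pics/w1.png

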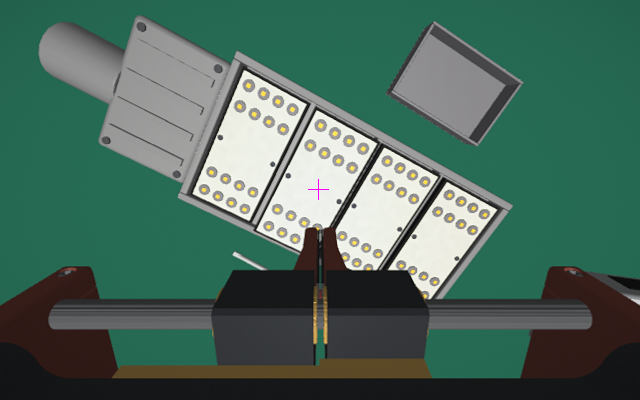

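The predicted point lands at pixel (318,190), and the midpoint of the proud module's corners is about (317,185), so the aim is good. This view also confirms the proud module: it overlaps its neighbours. I'll descend, slowly at the end.

```bash
python3 -m pendant '[0,0,-1,40,0,0,0, 0,0,-1,70,0,0,0, 0,0,-1,82,0,0,0, 0,0,-1,86,0,0,0, 0,0,-1,89,0,0,0, 0,0,-1,92,0,0,0, 0,0,-1,95,0,0,0, 0,0,-1,98,0,0,0, 0,0,-1,101,0,0,0, 0,0,-1,103,0,0,0, 0,0,-1,103,0,0,0, 0,0,-1,103,0,0,0]'
```

```text
time_s: 3.75
tool_pos: [0.5926, 0.1629, 0.0721]
tcp_rot: [0.986, 0.169, -0.0, -0.0]
ft_force: [-0.2, 0.3, 0.2]
width: 0.0005
grasp_force: 0.0
```

```bash
python3 -m pendant '[0,0,0,1,0,0,0, 0,0,0,2,0,0,0, 0,0,0,3,0,0,0, 0,0,0,3,0,0,0]';python3 -m pendant '[0,0,0,1,0,0,0, 0,0,0,1,0,0,0]';python3 -m pendant '[0,0,0,1,0,0,0, 0,0,0,1,0,0,0]'
```

```text
time_s: 4.15
tool_pos: [0.5925, 0.1628, 0.069]
tcp_rot: [0.986, 0.169, -0.0, 0.0]
ft_force: [0.5, 0.0, -0.3]
width: 0.0006
grasp_force: 0.0
time_s: 4.35
tool_pos: [0.5925, 0.1627, 0.068]
tcp_rot: [0.986, 0.169, -0.0, 0.0]
ft_force: [-0.8, -0.6, -0.0]
width: 0.0003
grasp_force: 0.0
time_s: 4.55
tool_pos: [0.5925, 0.1628, 0.067]
tcp_rot: [0.986, 0.169, -0.0, 0.0]
ft_force: [0.3, 0.1, -0.2]
width: 0.0003
grasp_force: 0.0
```

```bash
for i in 1; do python3 -m pendant '[0,0,0,1,0,0,0, 0,0,0,1,0,0,0]';python3 -m pendant '[0,0,0,1,0,0,0, 0,0,0,1,0,0,0]'; done; python3 - <<'E'
from h import *
import cv2
cv2.imwrite("pics/w2.png",viewer.grab_frame("wrist")[:,:,::-1])
E
```

```text
time_s: 4.75
tool_pos: [0.5925, 0.1628, 0.066]
tcp_rot: [0.986, 0.169, -0.0, 0.0]
ft_force: [-0.4, 0.7, 0.1]
width: 0.0002
grasp_force: 0.0
time_s: 4.95
tool_pos: [0.5925, 0.1628, 0.065]
tcp_rot: [0.986, 0.169, -0.0, 0.0]
ft_force: [0.6, 0.1, -0.7]
width: 0.0005
grasp_force: 0.0
```

View pics/w2.png

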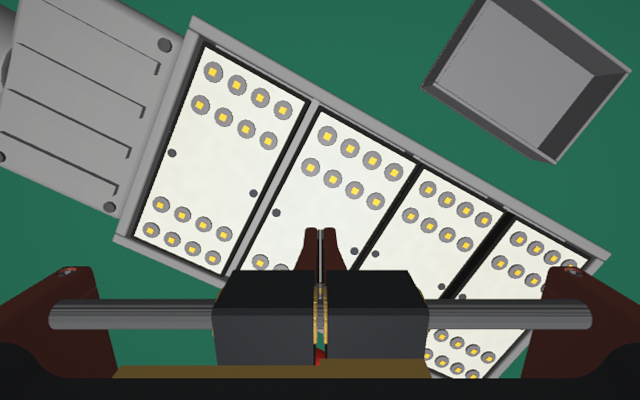

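The module is still partly hidden by the gripper, with visible corners at about (322,110) and (417,165). The readings show no contact force, so I'll check the heights from the visible corners.

```bash
python3 - <<'E'
from h import *
p=viewer.camera_params("wrist");f=200/np.tan(np.radians(p['fovy']/2))
B=lambda u,z:bp(p,u,z)
for n,a,b in[("nb",(205,47),(308,102)),("mod",(322,110),(417,165)),("nb3",(424,169),(506,216)),("nb4",(514,220),(589,260))]:
    print(n,[np.linalg.norm(B(a,z)-B(b,z)).round(4) for z in(.06,.068,.075)],B(a,.06).round(3),B(b,.06).round(3))
s=bot.observe();R=Ro.from_quat(s['tcp_rot'])
for d in(0,.008):
    c=p['R']@(s['tool_pos']+R.apply([0,0,d]))+p['t'];print(p['cx']+f*c[0]/c[2],p['cy']+f*c[1]/c[2])
import cv2
cv2.imwrite("pics/s2.png",cv2.resize(viewer.grab_frame("scene")[170:290,340:500,::-1],(800,600),interpolation=2))
E
```

```text
nb [np.float64(0.0703), np.float64(0.0674), np.float64(0.0649)] [0.679 0.268 0.06 ] [0.67  0.198 0.06 ]
mod [np.float64(0.0745), np.float64(0.0714), np.float64(0.0687)] [0.668 0.188 0.06 ] [0.656 0.115 0.06 ]
nb3 [np.float64(0.0717), np.float64(0.0687), np.float64(0.0661)] [0.655 0.109 0.06 ] [0.644 0.038 0.06 ]
nb4 [np.float64(0.071), np.float64(0.0681), np.float64(0.0656)] [0.643 0.031 0.06 ] [ 0.634 -0.039  0.06 ]
319.8024207730954 227.26184325602037
319.80206316263644 223.0419077043744
```

View pics/s2.png

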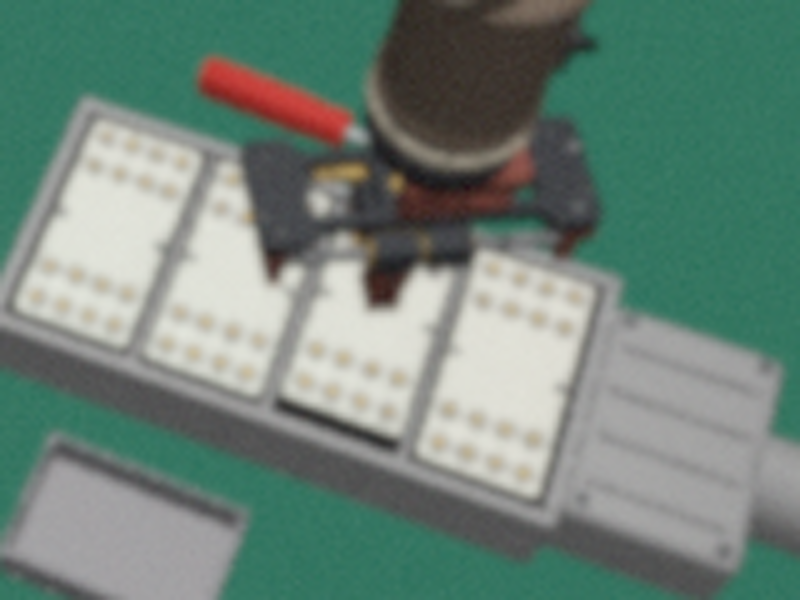

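The module still looks about 9 mm proud and there is no force, so the tips may only just be reaching it. I'll continue in small steps and watch the force.

```bash
python3 -m pendant '[0,0,0,1,0,0,0, 0,0,0,2,0,0,0]'|grep -E "pos|force";python3 -m pendant '[0,0,0,1,0,0,0, 0,0,0,2,0,0,0]'|grep -E "pos|force"; python3 -m pendant '[0,0,0,1,0,0,0, 0,0,0,2,0,0,0]'|grep -E "pos|force"
```

```text
tool_pos: [0.5926, 0.1628, 0.0631]
ft_force: [0.5, 0.8, -0.1]
grasp_force: 0.0
tool_pos: [0.5926, 0.1628, 0.061]
ft_force: [0.2, -0.3, 0.1]
grasp_force: 0.0
tool_pos: [0.5926, 0.1628, 0.059]
ft_force: [0.1, 0.7, 0.4]
grasp_force: 0.0
```

```bash
python3 - <<'E'
from h import *
import cv2
s=bot.observe();X=s['tool_pos']+Ro.from_quat(s['tcp_rot']).apply([0,0,.008]);print(X,s['tau'])
ims=[]
for n in("scene","wrist"):
    p=viewer.camera_params(n);im=viewer.grab_frame(n)[:,:,::-1].copy();f=200/np.tan(np.radians(p['fovy']/2))
    c=p['R']@X+p['t'];u=np.array((p['cx']+f*c[0]/c[2],p['cy']+f*c[1]/c[2]));print(n,u)
    u0=u.astype(int);w,h=(80,60) if n=="scene" else (160,120)
    x0,y0=max(u0[0]-w//2-(0),0),u0[1]-h//2
    g=cv2.resize(im[y0:y0+h,x0:x0+w],(400,300),interpolation=2);k=400/w
    cv2.drawMarker(g,(int((u[0]-x0)*k),int((u[1]-y0)*k)),(255,0,255),markerSize=14);ims.append(g)
    if n=="wrist":cv2.imwrite("pics/wfull3.png",im)
cv2.imwrite("pics/c3.png",np.hstack(ims))
E
```

```text
[0.59259221 0.16279593 0.05099981] [ 2.32840277e-02 -6.26156044e+01 -6.19916528e+00 -2.41819149e+01
  2.65948445e-03 -4.24398284e-02  9.44859377e-03]
scene [411.8084207  235.58388937]
wrist [319.74170887 222.97792484]
```

View pics/c3.png

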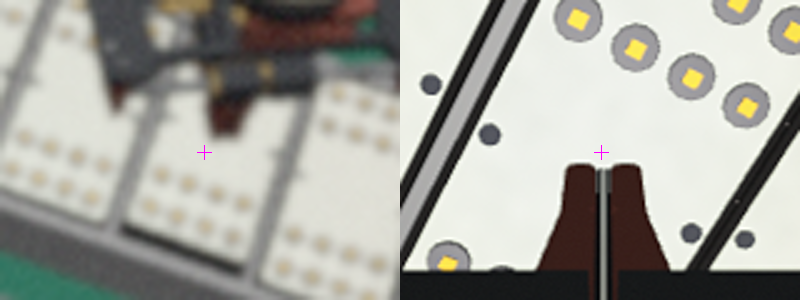

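The fingertip is drawn a little above the marker in both views, and its position over the module is right. I'll compare the full wrist view to see whether the module is moving.

View pics/wfull3.png

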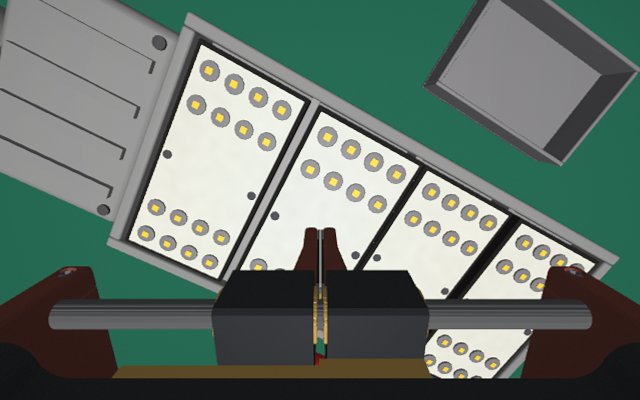

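Between the last two wrist views the neighbour's lens row grew by 4.5% and the proud module's by only 0.5%. So the module is moving down with the fingers even though the force reads about 0. I'll measure how proud it still is from the lens spacing.

```bash
cat > meas.py <<'E'
from h import *
import cv2,sys
from scipy.optimize import minimize_scalar
def lenses(im):
    h=cv2.cvtColor(im,cv2.COLOR_BGR2HSV);m=cv2.inRange(h,(20,80,150),(35,255,255))
    n,_,st,c=cv2.connectedComponentsWithStats(m);return np.array([c[i] for i in range(1,n) if st[i,4]>8])
def proud(im,p,seeds,ref=.063):
    # seeds: outer-row end lenses of each module (a,b); returns spacing at ref height, and z matching mean of the neighbours
    C=lenses(im);out=[]
    for a,b in seeds:
        q=[C[np.argmin(np.linalg.norm(C-x,axis=1))] for x in(a,b)]
        out.append((q,np.linalg.norm(bp(p,q[0],ref)-bp(p,q[1],ref))))
    return out
def run(im,p,mod,nbs):
    r=proud(im,p,mod+nbs);print([round(x[1]*1000,2) for x in r])
    n=len(mod)
    for (q,d) in r[:n]:
        print([round(1000*minimize_scalar(lambda z:(np.linalg.norm(bp(p,q[0],z)-bp(p,q[1],z))-t)**2,bounds=(.04,.1),method='bounded').x-63,1) for t in [np.mean([x[1] for x in r[n:][i::n]]) for i in range(n)]])
E
python3 - <<'E'
from meas import *
p=viewer.camera_params("wrist")
run(cv2.imread("pics/wfull3.png"),p,[((327,137),(397,174))],[((209,70),(282,110)),((432,191),(488,226))])
run(cv2.imread("pics/wfull3.png"),p,[((310,169),(377,204))],[((196,104),(267,141)),((413,218),(470,249))])
p2=dict(p);p2['t']=p['t']-p['R']@np.array([0,0,.006])
run(cv2.imread("pics/w2.png"),p2,[((327,135),(396,173))],[((213,72),(283,110)),((428,189),(484,224))])
p1=dict(p);p1['t']=p['t']-p['R']@np.array([0,0.0037*-1,.1159])
run(cv2.imread("pics/w1.png"),p1,[((320,125),(363,149))],[((249,86),(293,109)),((391,161),(428,182))])
print(bot.observe()['ft_force'],bot.observe()['time_s'])
E
```

```text
[np.float64(51.87), np.float64(48.07), np.float64(48.01)]
[np.float64(13.7)]
[np.float64(51.89), np.float64(47.99), np.float64(48.03)]
[np.float64(13.9)]
[np.float64(51.68), np.float64(47.96), np.float64(47.91)]
[np.float64(13.9)]
[np.float64(50.13), np.float64(48.0), np.float64(47.76)]
[np.float64(13.5)]
[ 0.16082651  0.14044489 -0.27119299] 5.75
```

The lens spacing comes out at exactly 48.0 mm for the neighbours, so this measurement is good. The module has stayed 13.8 mm proud and has not been touched. The real fingertips must therefore sit well short of the stated 8 mm ahead of the TCP, as the pictures also suggest. I'll keep feeling downward by force.

```bash
python3 -m pendant '[0,0,0,1,0,0,0, 0,0,0,2,0,0,0]'|grep -E "pos|t_force";python3 -m pendant '[0,0,0,1,0,0,0, 0,0,0,2,0,0,0]'|grep -E "pos|t_force"; python3 -m pendant '[0,0,0,1,0,0,0, 0,0,0,2,0,0,0]'|grep -E "pos|t_force";python3 - <<'E'
from meas import *
s=bot.observe();R=Ro.from_quat(s['tcp_rot']);p=viewer.camera_params("wrist")
print("cam in tool",R.inv().apply(-p['R'].T@p['t']-s['tool_pos']))
im=viewer.grab_frame("wrist")[:,:,::-1].copy();cv2.imwrite("pics/w4.png",im)
run(im,p,[((327,138),(398,176))],[((205,68),(281,110)),((435,193),(491,228))])
p=viewer.camera_params("scene");f=200/np.tan(np.radians(p['fovy']/2))
for X in ([.5925,.1628,.045],[.5925,.1628,.075]):
    c=p['R']@X+p['t'];print(p['cx']+f*c[0]/c[2],p['cy']+f*c[1]/c[2])
g=viewer.grab_frame("scene")[:,:,::-1];cv2.imwrite("pics/s4.png",cv2.resize(g[200:260,370:450],(800,600),interpolation=2))
E
```

```text
tool_pos: [0.5926, 0.1628, 0.0571]
ft_force: [0.7, 0.6, 0.1]
tool_pos: [0.5926, 0.1628, 0.055]
ft_force: [-0.1, -0.7, -0.7]
tool_pos: [0.5926, 0.1628, 0.053]
ft_force: [0.0, 0.1, 1.0]
cam in tool [ 7.97564494e-02 -1.28255431e-05 -1.89736998e-01]
[np.float64(52.02), np.float64(48.04), np.float64(48.06)]
[np.float64(13.7)]
411.44877692125567 236.5185936738319
413.3060844749034 231.62839526214196
```

View pics/s4.png

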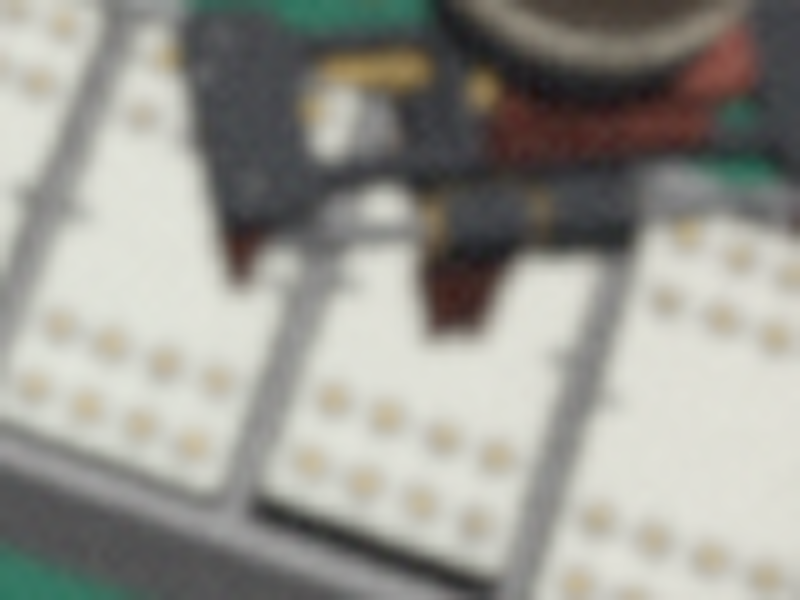

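The tip, at crop (455,335), is about at the module's top surface. The module is still unmoved at 13.7 mm proud. I'll continue in 1 mm rows.

```bash
for i in 1; do python3 -m pendant '[0,0,0,1,0,0,0, 0,0,0,2,0,0,0]'|grep -E "pos|t_force";python3 -m pendant '[0,0,0,1,0,0,0, 0,0,0,2,0,0,0]'|grep -E "pos|t_force"; done; python3 - <<'E'
from meas import *
p=viewer.camera_params("wrist")
im=viewer.grab_frame("wrist")[:,:,::-1].copy();cv2.imwrite("pics/w5.png",im)
run(im,p,[((327,138),(398,176))],[((204,67),(280,109)),((436,194),(493,229))])
E
```

```text
tool_pos: [0.5927, 0.1628, 0.0511]
ft_force: [0.7, 0.3, 0.0]
tool_pos: [0.5926, 0.1628, 0.0491]
ft_force: [0.3, 0.1, 0.6]
[np.float64(51.99), np.float64(48.08), np.float64(48.0)]
[np.float64(13.3)]
```

```bash
cat > chk.py <<'E'
from meas import *
p=viewer.camera_params("wrist");im=viewer.grab_frame("wrist")[:,:,::-1].copy()
C=lenses(im);z=.063
# predicted lens positions from w5-era world coordinates are refreshed from last seeds file
import json,os
W=json.load(open("seeds.json"));f=200/np.tan(np.radians(p['fovy']/2))
def pr(X):
    c=p['R']@np.array(X)+p['t'];return (p['cx']+f*c[0]/c[2],p['cy']+f*c[1]/c[2])
S=[(pr(a),pr(b)) for a,b in W];run(im,p,S[:1],S[1:])
E
python3 - <<'E'
from h import *;import json
p=viewer.camera_params("wrist")
json.dump([[list(bp(p,a,z)),list(bp(p,b,z))] for a,b,z in[((327,138),(398,176),.075),((204,67),(280,109),.063),((436,194),(493,229),.063)]],open("seeds.json","w"))
E
for i in 1; do python3 -m pendant '[0,0,0,1,0,0,0, 0,0,0,2,0,0,0]'|grep -E "pos|t_force";python3 chk.py;python3 -m pendant '[0,0,0,1,0,0,0, 0,0,0,2,0,0,0]'|grep -E "pos|t_force"; python3 chk.py; done
```

```text
tool_pos: [0.5926, 0.1628, 0.0471]
ft_force: [0.5, -0.6, -0.7]
[np.float64(52.13), np.float64(48.02), np.float64(47.96)]
[np.float64(13.8)]
tool_pos: [0.5926, 0.1628, 0.0455]
ft_force: [-1.0, -0.9, 5.0]
[np.float64(51.7), np.float64(47.97), np.float64(48.02)]
[np.float64(12.4)]
```

Contact: 5.0 N at TCP z 0.0455, matching the module's friction, and the module has started moving (12.4 mm left). Home should be near TCP z 0.033.

```bash
python3 -m pendant '[0,0,0,1,0,0,0, 0,0,0,2,0,0,0, 0,0,0,3,0,0,0, 0,0,0,4,0,0,0, 0,0,0,5,0,0,0, 0,0,0,6,0,0,0, 0,0,0,7,0,0,0, 0,0,0,8,0,0,0, 0,0,0,9,0,0,0]'|grep -E "pos|t_force";python3 chk.py;python3 -m pendant '[0,0,0,1,0,0,0, 0,0,0,2,0,0,0]'|grep -E "pos|t_force"; python3 chk.py
```

```text
tool_pos: [0.5926, 0.1628, 0.0365]
ft_force: [-0.6, -1.5, 4.4]
[np.float64(48.98), np.float64(48.06), np.float64(48.15)]
[np.float64(2.9)]
tool_pos: [0.5926, 0.1628, 0.0344]
ft_force: [-2.8, -1.5, 4.8]
[np.float64(48.37), np.float64(48.12), np.float64(47.92)]
[np.float64(1.2)]
```

```bash
python3 -m pendant '[0,0,0,1,0,0,0]'|grep -E "pos|t_force";python3 -m pendant '[0,0,0,1,0,0,0]'|grep -E "pos|t_force"; python3 chk.py
```

```text
tool_pos: [0.5926, 0.1628, 0.0334]
ft_force: [-2.3, -0.4, 5.3]
tool_pos: [0.5927, 0.1628, 0.0328]
ft_force: [-5.2, -2.0, 16.7]
[np.float64(47.88), np.float64(47.97), np.float64(48.05)]
[np.float64(-0.4)]
```

The force jumped to 16.7 N, so it is on the firm stop, and the picture gives −0.4 mm (flush). I'll withdraw straight up.

```bash
python3 -m pendant '[0,0,0,-3,0,0,0, 0,0,0,-20,0,0,0, 0,0,0,-60,0,0,0, 0,0,0,-100,0,0,0, 0,0,0,-140,0,0,0, 0,0,0,-140,0,0,0, 0,0,0,-140,0,0,0]'|grep -E "pos|t_force";python3 chk.py; python3 -c "
from h import *;print(delta([.5185,-.304,.12]))"
```

```text
tool_pos: [0.5931, 0.1629, 0.1729]
ft_force: [0.1, 0.3, -1.1]
[np.float64(48.02), np.float64(48.22), np.float64(47.92)]
[np.float64(-0.3)]
[-225.08764651  415.25585177   51.73647398]
```

The module is flush and off contact. Next, the test button.

```bash
python3 -m pendant '[0,-225,415,0,0,0,0, 0,-225,415,0,0,0,0, 0,-225,415,0,0,0,0, 0,-225,415,0,0,0,0, 0,-225,415,0,0,0,0, 0,-225,415,0,0,0,0, 0,-225,415,0,0,0,0, 0,-225,415,0,0,0,0, 0,-225,415,0,0,0,0, 0,-225,415,0,0,0,0, 0,-225,415,0,0,0,0, 0,-225,415,0,0,0,0]'|grep -E "pos|t_force"; python3 - <<'E'
from h import *
import cv2
p=viewer.camera_params("wrist");f=200/np.tan(np.radians(p['fovy']/2));X=np.array([.5185,-.304,.076]);c=p['R']@X+p['t']
im=viewer.grab_frame("wrist")[:,:,::-1].copy();u=(p['cx']+f*c[0]/c[2],p['cy']+f*c[1]/c[2]);print(u,delta([.5185,-.304,.06]))
m=cv2.inRange(im,(0,0,0),(60,60,60));n,_,st,ce=cv2.connectedComponentsWithStats(m)
for i in range(1,n):
    if 150<st[i,4]<6000:print(st[i],ce[i].round(1),bp(p,ce[i],.076).round(4))
cv2.drawMarker(im,(int(u[0]),int(u[1])),(255,0,255));cv2.imwrite("pics/b1.png",im)
E
```

```text
tool_pos: [0.518, -0.3027, 0.1704]
ft_force: [0.5, 0.3, -1.0]
(np.float64(321.2858268889707), np.float64(191.296478883692)) [ -0.86466997   2.4468076  110.83278527]
[  0   0  81 123 926] [58.9 62.9] [ 0.5529 -0.0393  0.076 ]
[302 173  37  35 449] [322.7 185.9] [ 0.5244 -0.3034  0.076 ]
[362 187  19  19 268] [371.2 196. ] [ 0.5309 -0.3542  0.076 ]
```

View pics/b1.png

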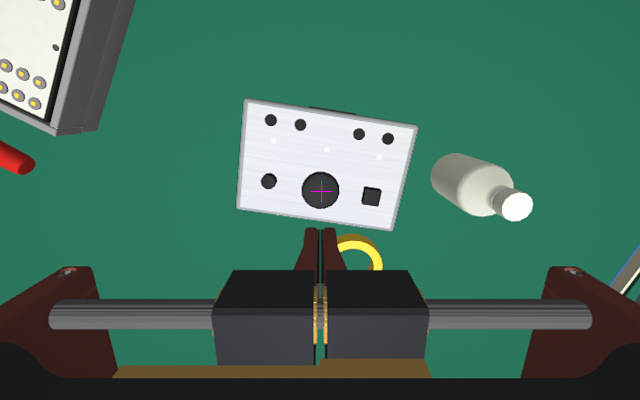

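The marker sits on the mushroom button's centre (bounding-box centre (320.5,190.5)). Before descending I'll check how far the bottle is from the gripper body.

```bash
python3 - <<'E'
from h import *
p=viewer.camera_params("wrist");s=bot.observe();R=Ro.from_quat(s['tcp_rot'])
for u,z in[((517,206),.13),((455,180),.02)]:
    X=bp(p,u,z);print(X,R.inv().apply(X-s['tool_pos']))
print(bp(viewer.camera_params("top"),(480,183),.13),s['joints'])
E
```

```text
[ 0.57670162 -0.45776994  0.13      ] [0.0024669  0.16665879 0.04043429]
[ 0.57229335 -0.45661435  0.02      ] [-0.00120989  0.16435962  0.15044321]
[ 0.57385677 -0.45951416  0.13      ] [ 0.69224809  0.41490446 -0.33008753  1.6692616   0.14693898  1.08424597
 -0.91055971]
```

The bottle's near edge is about 138 mm along tool y and the gripper body reaches 89 mm, so there is room. I'll descend to just above contact, expected at TCP z ≈0.049.

```bash
python3 -m pendant '[0,-1,2,40,0,0,0, 0,-1,2,80,0,0,0, 0,-1,2,105,0,0,0, 0,-1,2,114,0,0,0, 0,-1,2,117,0,0,0, 0,-1,2,117,0,0,0]'|grep -E "pos|t_force"; python3 -m pendant '[0,0,0,1,0,0,0, 0,0,0,2,0,0,0, 0,0,0,3,0,0,0]'|grep -E "pos|t_force"; python3 -m pendant '[0,0,0,1,0,0,0, 0,0,0,2,0,0,0]'|grep -E "pos|t_force"
```

```text
tool_pos: [0.5194, -0.3049, 0.0559]
ft_force: [0.1, -0.9, 0.2]
tool_pos: [0.519, -0.306, 0.053]
ft_force: [-1.3, 0.3, -0.8]
tool_pos: [0.5185, -0.3058, 0.0503]
ft_force: [0.4, 0.5, -0.3]
```

```bash
python3 -m pendant '[0,0,0,1,0,0,0, 0,0,0,2,0,0,0]'|grep -E "pos|t_force"; python3 -m pendant '[0,0,0,1,0,0,0, 0,0,0,2,0,0,0]'|grep -E "pos|t_force"; python3 -m pendant '[0,0,0,1,0,0,0, 0,0,0,1,0,0,0]'|grep -E "pos|t_force"
```

```text
tool_pos: [0.5185, -0.3057, 0.0482]
ft_force: [-0.3, 0.3, 2.0]
tool_pos: [0.5185, -0.3057, 0.0462]
ft_force: [-0.7, -0.4, 2.2]
tool_pos: [0.5185, -0.3057, 0.0452]
ft_force: [-2.1, 0.7, 4.4]
```

```bash
python3 -m pendant '[0,0,0,1,0,0,0, 0,0,0,1,0,0,0]'|grep -E "pos|t_force"; python3 -m pendant '[0,0,0,1,0,0,0, 0,0,0,1,0,0,0]'|grep -E "pos|t_force"
```

```text
tool_pos: [0.5185, -0.3057, 0.0442]
ft_force: [-1.1, -1.1, 4.2]
tool_pos: [0.5186, -0.3058, 0.0439]
ft_force: [-3.0, 0.9, 10.5]
```

The force rose to 10.5 N, so the button is fully down (5 mm). I'll withdraw.

```bash
python3 -m pendant '[0,0,0,-3,0,0,0, 0,0,0,-10,0,0,0, 0,0,0,-40,0,0,0, 0,0,0,-80,0,0,0, 0,0,0,-120,0,0,0, 0,0,0,-130,0,0,0, 0,0,0,-130,0,0,0, 0,0,0,-130,0,0,0]'; python3 - <<'E'
from h import *
import cv2
cv2.imwrite("pics/end.png",np.vstack([viewer.grab_frame("wrist")[:240,:,::-1],viewer.grab_frame("top")[90:300,:,::-1]]))
E
```

```text
time_s: 13.75
tool_pos: [0.5178, -0.3054, 0.1719]
tcp_rot: [0.986, 0.169, -0.001, -0.0]
ft_force: [0.4, 0.4, 0.1]
width: 0.0007
grasp_force: 0.0
```

View pics/end.png

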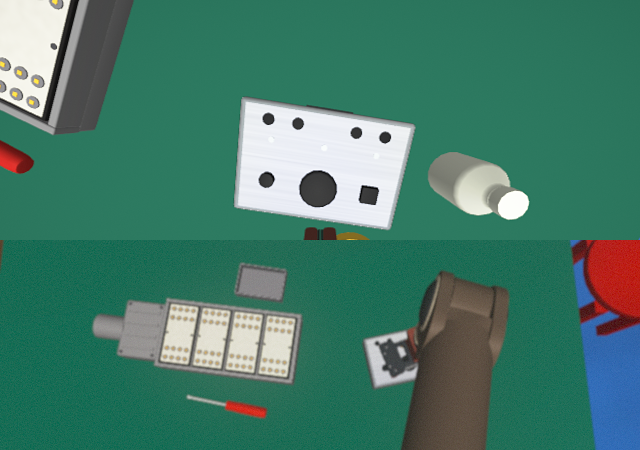

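The module row is now even, the button at (318,188) is up, and the bottle, screwdriver and tray are unmoved. The tape is mostly hidden by the gripper, but nothing went near it.

```bash
python3 -c "
from plant import bot
print(bot.finish_job())"
```

```text
the job is handed in; nothing more can be done
None
```

The proud LED module is pushed home and measures flush, the mushroom test button was pressed fully and has sprung back, and the arm is clear; the job is handed in, but no verdict was returned.

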